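# Close and lock a plaster casting mould

## Task

Get the two-part plaster mould ready for casting: push the loose half along its channel, sliding it and never lifting or tipping it, until it is fully home against the metal end stop beside the fixed half. Then push the red clamp lever over past upright until it snaps into lock and clamps the halves together; leave the cups, mugs, jar and brush where they are.

Things in the scene. Friction and masses are not known exactly. Their poses are not given: they have to be found in the camera images.
- fixture: Casting fixture fixed to the table: plywood board 18 mm thick, 265 (x -185..80) by 335 mm (y -220..115). Origin on the table, under where the loose half's centre must end; z up. +x: slide direction, roughly away from the robot (within 0.3 rad). +y: clamping direction, from clamp to fixed half. Fixed plaster half: x -40..40, y 25..75, z 18..98 mm.
- channel_mouth (a point): Middle of the open end of the channel, on its white slideway (z 18 mm): x -165, y -3 mm in the fixture's frame. Two aluminium rails, tops at z 32 mm, run along +x from here, inner faces at y -33 (to x 40) and y 27 (to x -45). Between x -45 and 40 the fixed half (face at y 25) is the +y side. The channel is 8 to 10 mm wider than the loose half.
- end_stop (a point): Face of the aluminium end stop, at its top edge: x 40, y 0, z 58 mm in the fixture's frame. The stop is 66 mm wide (y), 12 mm thick and 40 mm tall above the board.
- lever_pivot (a point): Pivot of the clamp lever, along the fixture's x: at x 0, y -115, z 56 mm in its frame, between steel side plates (x -25..25, y -146..-84, up to z 62). Ahead of it a 24 mm rubber plunger tip at z 54 is at y -49 with the lever open; as the lever swings it advances and presses the loose half across to the fixed half (tip at y -25 locked).
- mould: Loose mould half: off-white plaster block with two terracotta bands, 80 (x) by 50 (y) by 80 mm (z), 0.28 to 0.56 kg. Origin: centre of its underside, z up. Stands in the channel on the board (z 18..98 mm), 50 to 90 mm short of the stop, axes nearly along the fixture's. Home: +x face on the stop, origin at x 0 in the fixture's frame. Slides easily (1 to 6 N) pushed mid-width on its -x face.
- lever (a joint): Angle of the clamp lever, rad. 0: open, leaning 0.5 rad back from upright to the fixture's -y; 0.5: upright, the dead point; 1.1: locked, leaning 0.6 rad to +y on its own stop. It starts at 0. A spring resists with up to about 0.45 N m (5 N square to the tip) until upright; just past upright it snaps into lock by itself, away from what pushed it. The tip rises as it comes upright: follow its arc, else rubbing adds force.
- lever_tip (a point): Centre of the free end of the lever's red grip, 105 mm from the pivot. It swings in the fixture's y-z plane at x 0. The grip is the lever's outer 70 mm, 30 mm wide (along x), 16 mm thick. Open, this point is about 148 mm above the table, upright 161 mm. Pushed from its -y side towards the fixture's +y, the lever swings over.
- cup_a: Terracotta cup, 66 mm across, 65 mm tall, standing on the fixture's board near (-125, +78) mm in the fixture's frame; origin at the centre of its underside. A bystander: leave it.
- cup_b: White cup, 66 mm across, 65 mm tall, standing on the fixture's board near (-125, -120) mm in the fixture's frame; origin at the centre of its underside. A bystander: leave it.
- mug_1: Grey mug, about 76 mm across, 85 mm tall with a loop handle, standing on the ware board at the robot's left; origin at the centre of its underside. A bystander: leave it.
- mug_2: Grey mug, about 76 mm across, 85 mm tall with a loop handle, standing on the ware board at the robot's left; origin at the centre of its underside. A bystander: leave it.
- mug_3: Blue mug, about 76 mm across, 85 mm tall with a loop handle, standing on the ware board at the robot's left; origin at the centre of its underside. A bystander: leave it.
- glaze_jar: Green glass glaze jar with a white cap, 64 mm across, 90 mm tall, on the table at the robot's right; origin at the centre of its underside. A bystander: leave it.
- brush: Brush lying on the table at the robot's right; origin under its middle. A bystander: leave it.
Not all that is in view belongs to the job. Leave any pink or purple look-alike of the mould alone.

How it is judged:
By the outcome, as a careful person would: the job done as asked, in the order asked, and still so for the second after the job is handed in, with the robot touching nothing.
It also fails if it takes over 48 s, if anything falls off the work surface, if the arm or the gripper's body presses on something with over 40 N, if the wrist force passes 120 N, or if a joint passes its speed limit or range.

## Robot

A 6-joint arm with a two-finger parallel gripper is mounted at the origin on the work surface. World frame = base frame: x ahead of the robot, y to its left, z up, the work surface at z = 0. Lengths are in mm, angles in rad, forces in N, time in s.
With the tool pointing down it reaches from about 275 to 1000 mm from the base axis. Payload 8.4 kg.
Tool frame: the origin (TCP) lies at the very end of the fingers, on their centre line; the grasp point (between the pads) lies 19 mm behind it; z points along the fingers, y is the direction in which the jaws open and shut (so a half turn about z gives the same grasp; the last joint's range is limited). The gripper opens to 85 mm and grips with 20 to 120 N. Pads are 22 mm wide; open, the fingers measure 114 mm over their backs; the gripper's body (76 mm by 85 mm) begins 54 mm behind the grasp point. The pads swing forward as they close: fully open they stand 13 mm farther back than shut.
Start: joints at [-1.152, 0.353, 1.633, -0, 1.155, -0.002], TCP at [255.306, -570.48, 231.281] pointing down, gripper open.
Joint ranges: [-2.63, 2.63], [-0.92, 2.1], [0.06, 2.66], [-1.3, 4.44], [0, 2.69], [-3.02, 3.02]. Speed limits (rad/s): [2.22, 2.22, 2.79, 3.14, 3.14, 3.14].

## Interface

Orientations are given as [roll, pitch, yaw] about the fixed x, y, z axes, in that order (R = Rz(yaw) Ry(pitch) Rx(roll)).
In Python, from rig import r gives the robot as it stands.
- The arm moves only by the tool jog_arm, never from a script. Its argument "increments" is text: rows parted by semicolons, each of 7 numbers parted by spaces: the shift along the tool's x, y, z in cm, then the turn, a rotation vector about the tool's x, y, z in rad, then the opening, from -1 (shut) to 1 (fully open). A call has exactly 8 rows; each row shifts and turns the commanded pose from where the row before left it, along the tool's axes as they then stand; what a row does not reach is not made up. A row lasts 1/10 s, in which the tool goes at most 50 mm and 8.59 degrees, less where a joint would pass 70% of its speed; a pose out of reach is approached as far as the arm can. A call with a gripper value outside its range is refused whole. The fingers move at their own pace and stop on an object; "squeeze" is the grip in N (left out, the last holds). Time passes only in rows, so rows that do not move let the fingers close, or fill a call up. It gives the time, the measured TCP pose, the force and the opening at its end, in the units of the state.
- r.sense(): the state, without advancing time (a new reading comes with each control period).
- r.grab_frame(name): name is "side" or "top" or "wrist"; returns the picture (480x640x3 uint8, red, green, blue); there is no depth.
- r.camera_info(name): a dict with "K" (3x3 intrinsics, pixels), "rvec" (rotation vector, rad) and "tvec" (3), from world to camera coordinates, as OpenCV has them. Camera axes: x right, y down, z forward; pixel columns grow to the right and rows downward; lengths in mm; the calibration is good to about 2 mm. A picture is of the moment at which its call begins: read the wrist's pose just before it. camera_info takes no time and is no camera call; for the wrist camera it gives the pose at the moment of the call.
- r.sign_off(): hands the job in, once; it reports no verdict.
The state is a dict: "clock": time; "qpos": joint angles; "qvel": joint speeds; "joint_efforts": joint torques, N m; "eef_pos": TCP position; "tcp_rot": TCP orientation; "contact_force": force on the tool from outside, world axes, zero at the start; "wrist_torque": the same for the moment, N m; "opening": opening from 0.0 (shut) to 1.0 (fully open).
Only numpy, scipy, OpenCV 4.12 (cv2) and the standard library are available. Lean on these libraries where they do the work, as an engineer would, in place of code of your own. Each camera call takes 0.05 s, during which the arm holds its last target.

## Working session

There is one attempt and no reset: what is moved stays moved. The work goes in short steps, Python scripts to look and compute and a tool call to move; the robot and the scene stay as the last step left them, time stands still between calls to the robot, and variables do not carry over. Pictures are saved under pics/ and viewed, and the job is handed in when it is done.

Besides the shell and the picture viewer there is one more tool, called after "Request:" by a JSON object that holds its "name" and its "arguments". jog_arm: Moves the arm, as the interface text tells. Its arguments: {"type":"object","properties":{"increments":{"type":"string"},"squeeze":{"type":"number"}},"required":["increments"]}

```bash
ls; mkdir -p pics
python3 - <<'E'
from rig import r
import cv2
s=r.sense(); print(s)
for n in ("top","side"):
    im=r.grab_frame(n); cv2.imwrite(f"pics/{n}0.png",im[:,:,::-1]); c=r.camera_info(n); print(n,c)
E
```

```text
pics
{'clock': 0.0, 'qpos': array([-1.15238374e+00,  3.53694935e-01,  1.63411963e+00, -1.32700991e-05,
        1.15523938e+00, -2.42305114e-03]), 'qvel': array([-1.10576677e-03,  5.85465226e-04, -9.46579465e-04,  7.44913779e-06,
       -2.90661089e-04, -1.14833096e-03]), 'joint_efforts': array([ 9.14832508e-04, -6.05247331e+01, -3.42060828e+01,  2.28018948e-06,
        9.48176341e-03, -2.86255329e-05]), 'eef_pos': array([ 255.11347076, -570.03274787,  230.53868511]), 'tcp_rot': array([-3.14013133e+00,  8.59203894e-06,  4.20841012e-01]), 'contact_force': array([-0.01434727, -0.17941951, -0.56779756]), 'wrist_torque': array([ 0.0286066 , -0.00941121, -0.0082821 ]), 'opening': 0.9987308660918431}
top {'K': array([[503.1020009 ,   0.        , 321.13581803],
       [  0.        , 503.1020009 , 229.47752718],
       [  0.        ,   0.        ,   1.        ]]), 'rvec': array([ 2.14990596, -2.09678758,  0.20313568]), 'tvec': array([ -11.36921929,  462.48942151, 1448.22513048])}
side {'K': array([[613.91032905,   0.        , 329.95951942],
       [  0.        , 613.91032905, 237.52160237],
       [  0.        ,   0.        ,   1.        ]]), 'rvec': array([ 0.26960495, -2.84172888,  1.09774134]), 'tvec': array([ 449.52705039,  122.36012442, 1761.06523424])}
```

View pics/top0.png

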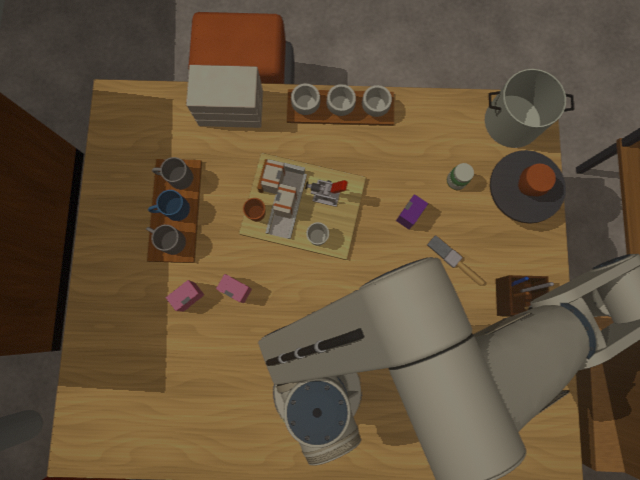

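View pics/side0.png

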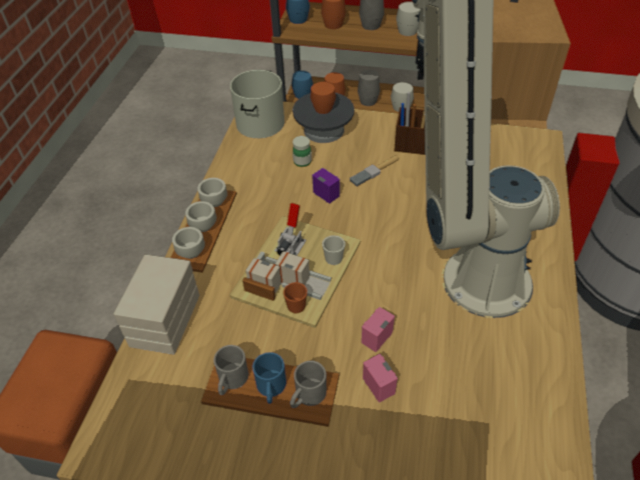

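Run:
```python
import cv2
a=cv2.imread("pics/top0.png")[145:270,230:380]; cv2.imwrite("pics/topc.png",cv2.resize(a,None,fx=5,fy=4.8,interpolation=cv2.INTER_CUBIC)[:600])
a=cv2.imread("pics/side0.png")[195:330,225:365]; cv2.imwrite("pics/sidec.png",cv2.resize(a,None,fx=4.4,fy=4.4,interpolation=cv2.INTER_CUBIC))
```

```text
(no output)
```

View pics/topc.png

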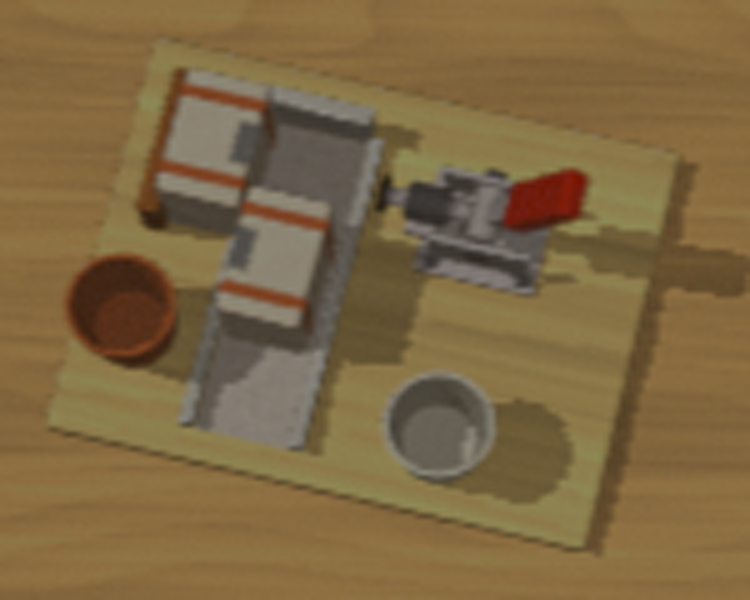

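View pics/sidec.png

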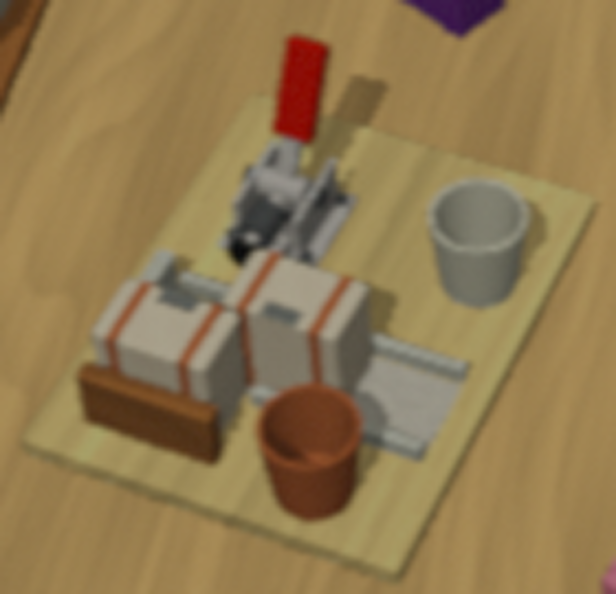

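```bash
cat > h.py <<'E'
import numpy as np, cv2
from scipy.optimize import least_squares
from scipy.spatial.transform import Rotation as R
CAM={}
def proj(c,P):
    return cv2.projectPoints(np.asarray(P,float).reshape(-1,3),c["rvec"],c["tvec"],c["K"],None)[0].reshape(-1,2)
def T(p,P):
    P=np.asarray(P,float); c,s=np.cos(p[2]),np.sin(p[2])
    return np.c_[p[0]+c*P[:,0]-s*P[:,1],p[1]+s*P[:,0]+c*P[:,1],P[:,2]]
E
cat > fit.py <<'E'
from h import *; from rig import r
ct,cs=r.camera_info("top"),r.camera_info("side")
t=lambda a:np.array([[ (u+.5)/5-.5+230,(v+.5)/4.8-.5+145] for u,v in a])
s=lambda a:np.array([[ (u+.5)/4.4-.5+225,(v+.5)/4.4-.5+195] for u,v in a])
B=[[80,115,18],[80,-220,18],[-185,-220,18],[-185,115,18]]
it=t([(157,40),(682,155),(590,550),(50,430)]); is_=s([(25,440),(255,95),(595,203),(397,577)])
f=lambda p:np.r_[(proj(ct,T(p,B))-it).ravel(),(proj(cs,T(p,B))-is_).ravel()]
o=least_squares(f,[700,0,0]); print(o.x, o.fun.round(1))
f2=lambda p:(proj(ct,T(p,B))-it).ravel(); print(least_squares(f2,[700,0,0]).x)
f3=lambda p:(proj(cs,T(p,B))-is_).ravel(); print(least_squares(f3,[700,0,0]).x)
p=o.x; np.save("fix.npy",p)
C=lambda x0:[[x,y,z] for z in (98,) for x,y in ((x0-40,-28),(x0+40,-28),(x0+40,22),(x0-40,22))]
for x0 in(-50,-70,-90):
  q=proj(ct,T(p,C(x0))); print(x0,"top",((q-[230,145]+.5)*[5,4.8]).round()); q=proj(cs,T(p,C(x0))); print("side",((q-[225,195]+.5)*4.4).round())
L=[[0,-115-105*np.sin(.5),56+105*np.cos(.5)]]; print(((proj(ct,T(p,L))-[230,145]+.5)*[5,4.8]),((proj(cs,T(p,L))-[225,195]+.5)*4.4))
E
python3 fit.py
```

```text
[ 6.04236498e+02  9.95493506e+01 -2.09356810e-01] [-0.8 -0.5 -0.5 -0.3 -1.3  0.6 -1.8 -0.1 -0.9 -0.7 -0.4 -1.4  1.2 -2.
  1.  -1.4]
[ 6.03845820e+02  9.65446723e+01 -2.04243849e-01]
[ 6.03968171e+02  1.03933322e+02 -2.14914991e-01]
-50 top [[303. 309.]
 [337. 184.]
 [253. 165.]
 [219. 290.]]
side [[353. 275.]
 [239. 239.]
 [203. 294.]
 [319. 332.]]
-70 top [[295. 341.]
 [328. 215.]
 [245. 196.]
 [210. 322.]]
side [[382. 285.]
 [267. 248.]
 [232. 304.]
 [348. 342.]]
-90 top [[286. 372.]
 [320. 246.]
 [236. 227.]
 [202. 353.]]
side [[411. 294.]
 [295. 257.]
 [261. 313.]
 [378. 352.]]
[[575.03141333 196.61973739]] [[312.24500871  38.77113285]]
```

Request:
{"name": "jog_arm", "arguments": {"increments": "0 -3 0 0 0 0.126 -1; 0 -3 0 0 0 0.126 -1; 0 -3 0 0 0 0.126 -1; 0 -3 0 0 0 0.126 -1; 0 -3 0 0 0 0.126 -1; 0 -4 0 0 0 0 -1; 0 -4 0 0 0 0 -1; 0 -4 0 0 0 0 -1", "squeeze": 60}}

```text
clock: 0.9
eef_pos: [255.2, -306.0, 231.0]
tcp_rot: [-3.141, 0.0, -0.21]
contact_force: [0.1, -0.4, 0.5]
opening: -0.002
```

```bash
cat > st.py <<'E'
from h import *; from rig import r
p=np.load("fix.npy"); s=r.sense()
d=s["eef_pos"]-np.r_[p[:2],0]; c,n=np.cos(p[2]),np.sin(p[2]); f=s["contact_force"]
print("t",s["clock"],"fix",np.round([c*d[0]+n*d[1],-n*d[0]+c*d[1],d[2]],1),"rot",np.round(s["tcp_rot"],3),"yaw rel",round(s["tcp_rot"][2]-p[2],3),"F",np.round([c*f[0]+n*f[1],-n*f[0]+c*f[1],f[2]],1),"q",np.round(s["qpos"],2),"op",round(s["opening"],2))
E
python3 st.py
```

```text
t 0.9 fix [-257.1 -469.2  231. ] rot [-3.141  0.    -0.21 ] yaw rel -0.001 F [ 0.2 -0.4  0.5] q [-0.88 -0.01  2.08  0.    1.07  0.9 ] op -0.0
```

Request:
{"name": "jog_arm", "arguments": {"increments": "1 -4.5 -0.5 0 0 0 -1; 1 -4.5 -0.5 0 0 0 -1; 1 -4.5 -0.5 0 0 0 -1; 1 -4.5 -0.5 0 0 0 -1; 1 -4.5 -0.5 0 0 0 -1; 1 -4.5 -0.5 0 0 0 -1; 1 -4.5 -0.5 0 0 0 -1; 1 -4.5 -0.5 0 0 0 -1"}}

```text
clock: 1.7
eef_pos: [408.7, 30.0, 271.6]
tcp_rot: [3.142, -0.0, -0.209]
contact_force: [0.6, -1.0, -0.4]
opening: -0.002
```

```bash
python3 st.py
```

```text
t 1.7 fix [-176.8 -108.7  271.6] rot [ 3.142 -0.    -0.209] yaw rel 0.001 F [ 0.8 -0.8 -0.4] q [ 0.07 -0.04  2.01 -0.    1.17  1.85] op -0.0
```

Request:
{"name": "jog_arm", "arguments": {"increments": "0.5 -3.5 0 0 0 0 -1; 0.5 -3.5 0 0 0 0 -1; 0.5 -3.5 0 0 0 0 -1; 0 0 0 0 0 0 -1; 0 0 0 0 0 0 -1; 0 0 0 0 0 0 -1; 0 0 0 0 0 0 -1; 0 0 0 0 0 0 -1"}}

```text
clock: 2.5
eef_pos: [444.8, 126.7, 271.4]
tcp_rot: [3.142, -0.0, -0.21]
contact_force: [-0.3, 0.7, -1.0]
opening: -0.002
```

```bash
python3 st.py
python3 - <<'E'
from h import *; from rig import r
c=r.camera_info("wrist"); im=r.grab_frame("wrist"); np.savez("w1.npz",**c); print(c)
cv2.imwrite("pics/w1.png",im[:,:,::-1])
E
```

```text
t 2.5 fix [-161.7   -6.5  271.4] rot [ 3.142 -0.    -0.21 ] yaw rel -0.001 F [-0.4  0.6 -1. ] q [ 0.27  0.05  1.92 -0.    1.17  2.06] op -0.0
{'K': array([[340.75290311,   0.        , 317.4874054 ],
       [  0.        , 340.75290311, 242.58143643],
       [  0.        ,   0.        ,   1.        ]]), 'rvec': array([-1.82951433,  2.26335601,  0.37729059]), 'tvec': array([217.89570279, 331.26919862, 551.18861805])}
```

View pics/w1.png

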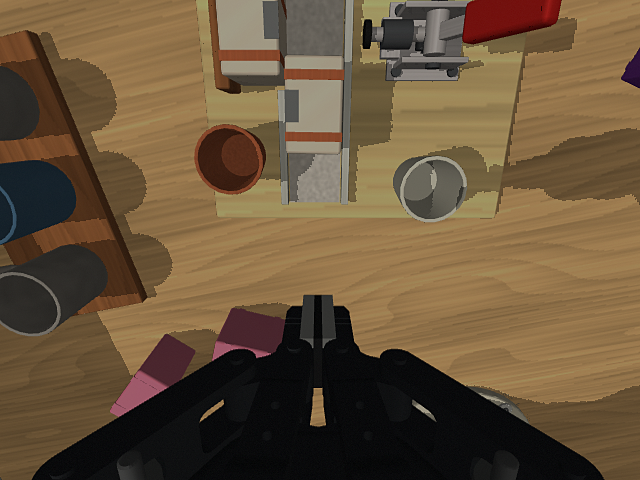

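```bash
python3 - <<'E'
import cv2
a=cv2.imread("pics/w1.png")[40:230,200:390]; cv2.imwrite("pics/w1c.png",cv2.resize(a,None,fx=3.15,fy=3.15,interpolation=cv2.INTER_CUBIC)[:600])
E
cat > fitw.py <<'E'
from h import *
c=dict(np.load("w1.npz"))
B=[[-185,115,18],[-185,-220,18]]; iw=[(218,217),(495,218)]
f=lambda p:(proj(c,T(p,B))-iw).ravel()
o=least_squares(f,np.load("fix.npy")); print(o.x,o.fun)
for p in (o.x,np.load("fix.npy")):
  for n,P in (("rails",[[-165,27,32],[-165,-33,32]]),("bed",[[-165,-3,18]]),("plunger",[[0,-49,54]]),("tip",[[0,-115-105*.479,56+105*.8776]]),("fixed top -x",[[-40,25,98],[-40,75,98]]),("m60",[[-100,-28,98],[-100,22,98],[-100,-3,18]]),("tcp",[[-161.7,-6.5,271.4]])):
    print(n,proj(c,T(p,P)).round(0).tolist())
E
python3 fitw.py
```

```text
[ 6.07103807e+02  9.76893642e+01 -2.15276390e-01] [-1.23830639  0.11718327  1.23937819  0.22271503]
rails [[289.0, 204.0], [342.0, 204.0]]
bed [[315.0, 201.0]]
plunger [[365.0, 33.0]]
tip [[560.0, -3.0]]
fixed top -x [[282.0, 74.0], [222.0, 74.0]]
m60 [[343.0, 148.0], [287.0, 148.0], [315.0, 144.0]]
tcp [[319.0, 306.0]]
rails [[289.0, 206.0], [341.0, 206.0]]
bed [[315.0, 204.0]]
plunger [[364.0, 37.0]]
tip [[557.0, 1.0]]
fixed top -x [[281.0, 78.0], [221.0, 78.0]]
m60 [[342.0, 152.0], [286.0, 152.0], [315.0, 147.0]]
tcp [[319.0, 312.0]]
```

View pics/w1c.png

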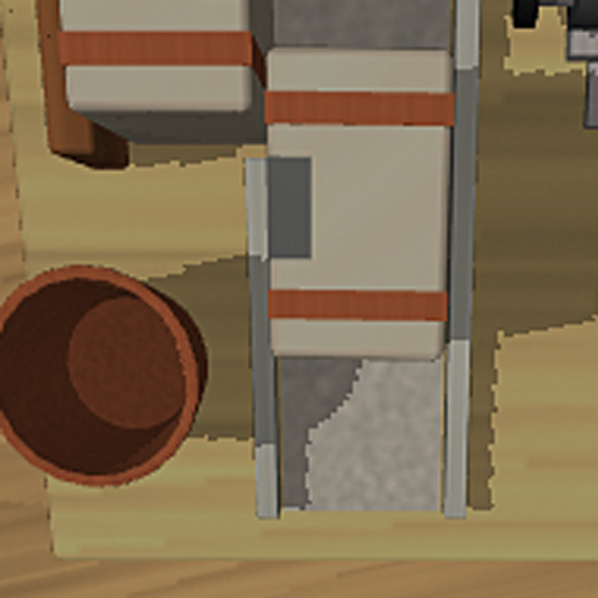

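```bash
python3 - <<'E'
import numpy as np
np.save("fix.npy",[607.1,97.7,-0.2153])
E
python3 st.py
```

```text
t 2.55 fix [-164.8   -6.2  271.4] rot [-3.142 -0.    -0.21 ] yaw rel 0.005 F [-0.3  0.5 -0.1] q [ 0.27  0.05  1.92 -0.    1.17  2.06] op 0.0
```

Request:
{"name": "jog_arm", "arguments": {"increments": "0.5 -0.2 3.2 0 0 0.005 -1; 0.5 -0.2 3.2 0 0 0 -1; 0.5 0 3.2 0 0 0 -1; 0 0 3.2 0 0 0 -1; 0 0 3.2 0 0 0 -1; 0 0 3.2 0 0 0 -1; 0 0 2.9 0 0 0 -1; 0 0 0 0 0 0 -1"}}

```text
clock: 3.35
eef_pos: [458.0, 127.2, 47.5]
tcp_rot: [3.139, 0.005, -0.215]
contact_force: [-0.8, -0.9, -0.1]
opening: -0.004
```

```bash
python3 st.py
```

```text
t 3.35 fix [-152.    -3.    47.5] rot [ 3.139  0.005 -0.215] yaw rel 0.0 F [-0.6 -1.  -0.1] q [ 0.27  0.4   2.08 -0.    0.66  2.05] op -0.0
```

Request:
{"name": "jog_arm", "arguments": {"increments": "0.8 -0.1 0 0 0 0 -1; 0.8 -0.1 0 0 0 0 -1; 0.8 0 0 0 0 0 -1; 0.8 0 0 0 0 0 -1; 0.6 0 0 0 0 0 -1; 0.6 0 0 0 0 0 -1; 0.6 0 0 0 0 0 -1; 0.6 0 0 0 0 0 -1"}}

```text
clock: 4.15
eef_pos: [515.9, 118.2, 50.2]
tcp_rot: [3.141, 0.0, -0.214]
contact_force: [-0.6, -0.3, 0.4]
opening: 0.001
```

```bash
python3 st.py
```

```text
t 4.15 fix [-93.5   0.6  50.2] rot [ 3.141  0.    -0.214] yaw rel 0.001 F [-0.5 -0.4  0.4] q [0.22 0.45 1.97 0.   0.72 2.01] op 0.0
```

```bash
cat > w.py <<'E'
import sys
from h import *; from rig import r
c=r.camera_info("wrist"); im=r.grab_frame("wrist"); np.savez(sys.argv[1]+".npz",**c)
cv2.imwrite(f"pics/{sys.argv[1]}.png",im[:,:,::-1])
E
python3 w.py w2;python3 st.py
```

```text
t 4.2 fix [-92.3   0.8  50.4] rot [-3.141e+00 -1.000e-03 -2.140e-01] yaw rel 0.001 F [1.  0.  0.5] q [ 0.22  0.45  1.97 -0.    0.72  2.01] op -0.0
```

View pics/w2.png

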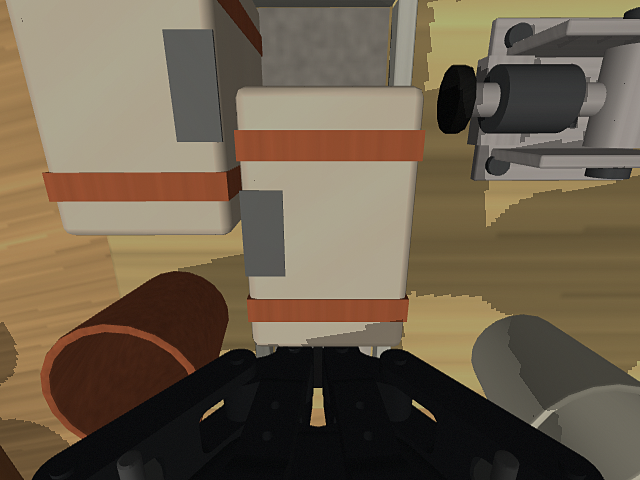

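```bash
cat > ray.py <<'E'
from h import *
def ray(c,uv,z,p=None):
    p=np.load("fix.npy") if p is None else p
    Rm=cv2.Rodrigues(c["rvec"])[0]; o=-Rm.T@c["tvec"]
    d=Rm.T@np.linalg.inv(c["K"])@np.r_[uv,1]; X=o+d*(z-o[2])/d[2]
    q=X[:2]-p[:2]; cc,s=np.cos(p[2]),np.sin(p[2]); return np.round([cc*q[0]+s*q[1],-s*q[0]+cc*q[1]],1)
E
python3 - <<'E'
from ray import *
c=dict(np.load("w2.npz"))
for n,uv,z in(("ml",(252,346),98),("mr",(403,346),98),("ul",(237,88),98),("ur",(422,88),98),("fix ll",(65,234),98),("fix lr",(236,234),98),("plunger",(444,100),54),("rail in",(389,40),32),("stop",(325,4),58)): print(n,ray(c,uv,z))
E
```

```text
ml [-78.1  22.8]
mr [-78.1 -26.8]
ul [-0.6 21.8]
ur [ -0.6 -25.3]
fix ll [-39.6  74.9]
fix lr [-39.6  25. ]
plunger [ -0.5 -46.4]
rail in [ 23.9 -28.4]
stop [29.2 -1.3]
```

Request:
{"name": "jog_arm", "arguments": {"increments": "-0.6 0 0 0 0 0 -1; 0 0.3 0 0 0 0 -1; 0.6 0 0 0 0 0 -1; 0.6 0 0 0 0 0 -1; 0.6 0 0 0 0 0 -1; 0.6 0 0 0 0 0 -1; 0.6 0 0 0 0 0 -1; 0.4 0 0 0 0 0 -1"}}

```text
clock: 5.0
eef_pos: [543.0, 109.4, 50.3]
tcp_rot: [-3.142, -0.0, -0.214]
contact_force: [-1.7, 0.5, 0.3]
opening: 0.002
```

```bash
python3 st.py
```

```text
t 5.0 fix [-65.1  -2.3  50.3] rot [-3.142 -0.    -0.214] yaw rel 0.001 F [-1.7  0.1  0.3] q [ 0.2   0.48  1.92 -0.    0.74  1.98] op 0.0
```

Request:
{"name": "jog_arm", "arguments": {"increments": "0.2 0 0 0 0 0 -1; 0.2 0 0 0 0 0 -1; 0.2 0 0 0 0 0 -1; 0.2 0 0 0 0 0 -1; 0.1 0 0 0 0 0 -1; 0.1 0 0 0 0 0 -1; 0.1 0 0 0 0 0 -1; 0 0 0 0 0 0 -1"}}

```text
clock: 5.8
eef_pos: [553.3, 107.1, 50.3]
tcp_rot: [-3.142, -0.0, -0.214]
contact_force: [-0.6, 0.9, 1.0]
opening: -0.002
```

```bash
python3 st.py
```

```text
t 5.8 fix [-54.6  -2.3  50.3] rot [-3.142 -0.    -0.214] yaw rel 0.001 F [-0.8  0.8  1. ] q [ 0.19  0.49  1.9  -0.    0.75  1.97] op -0.0
```

Request:
{"name": "jog_arm", "arguments": {"increments": "0.1 0 0 0 0 0 -1; 0.1 0 0 0 0 0 -1; 0.1 0 0 0 0 0 -1; 0.05 0 0 0 0 0 -1; 0.05 0 0 0 0 0 -1; 0 0 0 0 0 0 -1; 0 0 0 0 0 0 -1; 0 0 0 0 0 0 -1"}}

```text
clock: 6.6
eef_pos: [553.4, 106.2, 49.3]
tcp_rot: [3.14, 0.007, -0.214]
contact_force: [-10.8, 3.0, 3.0]
opening: -0.002
```

```bash
python3 st.py; python3 w.py w3
```

```text
t 6.6 fix [-54.3  -3.1  49.3] rot [ 3.14   0.007 -0.214] yaw rel 0.001 F [-11.2   0.6   3. ] q [0.19 0.5  1.89 0.   0.76 1.97] op -0.0
```

View pics/w3.png

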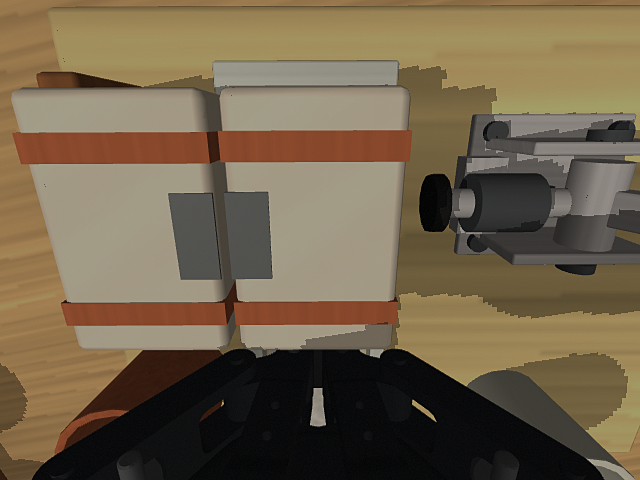

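Request:
{"name": "jog_arm", "arguments": {"increments": "-0.3 0 0 0 0 0 -1; -1.2 0 0 0 0 0 -1; -2 0 0 0 0 0 -1; -1.5 0 -2 0 0 0 -1; 0 0 -4 0 0 0 -1; 0 0 -4.5 0 0 0 -1; 0 0 -4.5 0 0 0 -1; 0 0 -4.5 0 0 0 -1"}}

```text
clock: 7.45
eef_pos: [507.6, 117.0, 247.3]
tcp_rot: [-3.141, -0.001, -0.214]
contact_force: [0.9, 0.6, -0.2]
opening: 0.002
```

```bash
python3 st.py; python3 w.py w4
```

```text
t 7.45 fix [-101.4   -2.4  247.3] rot [-3.141e+00 -1.000e-03 -2.140e-01] yaw rel 0.001 F [ 0.8  0.8 -0.2] q [ 0.22  0.17  1.84 -0.    1.13  2.01] op 0.0
```

View pics/w4.png

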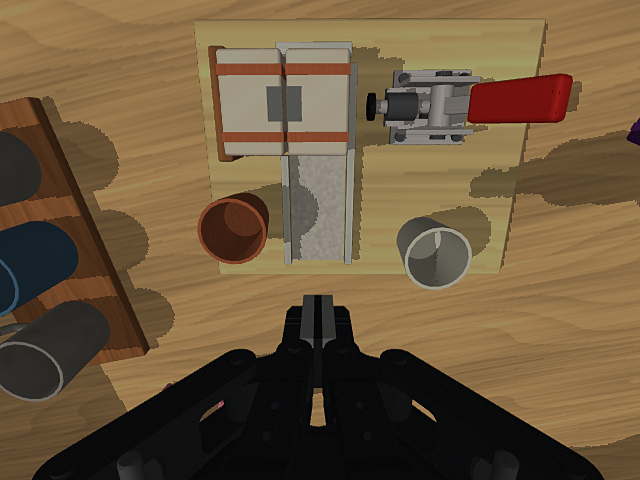

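Run:
```python
from ray import *
c=dict(np.load("w4.npz"))
for n,uv,z in(("tip",(573,98),146),("ml",(286,155),98),("mr",(348,155),98),("mur",(349,50),98),("mul",(286,50),98),("f",(222,155),98),("fu",(217,50),98)): print(n,ray(c,uv,z))
```

```text
tip [  -0.  -170.5]
ml [-40.4  24.6]
mr [-40.4 -27.1]
mur [ 37.  -25.5]
mul [37.  22.3]
f [-40.5  77.9]
fu [37.  74.7]
```

Request:
{"name": "jog_arm", "arguments": {"increments": "1.7 3.5 0 0 0 0 -1; 1.7 3.5 0 0 0 0 -1; 1.7 3.5 0 0 0 0 -1; 1.7 3.5 0 0 0 0 -1; 1.7 3.5 0 0 0 0 -1; 1.7 3.7 0 0 0 0 -1; 0 0 0 0 0 0 -1; 0 0 0 0 0 0 -1"}}

```text
clock: 8.3
eef_pos: [562.4, -112.4, 244.9]
tcp_rot: [-3.141, 0.0, -0.216]
contact_force: [-0.3, -0.4, 0.7]
opening: -0.001
```

```bash
python3 st.py
```

```text
t 8.3 fix [   1.2 -214.8  244.9] rot [-3.141  0.    -0.216] yaw rel -0.001 F [-0.2 -0.5  0.7] q [-0.2   0.26  1.73  0.    1.15  1.59] op -0.0
```

Request:
{"name": "jog_arm", "arguments": {"increments": "0 0 2.4 0 0 0 -1; 0 0 2.4 0 0 0 -1; 0 0 2.4 0 0 0 -1; 0 0 2.4 0 0 0 -1; 0 0 2.4 0 0 0 -1; 0 -0.6 0 0 0 0 -1; 0 -0.6 0 0 0 0 -1; 0 -0.5 0 0 0 0 -1"}}

```text
clock: 9.1
eef_pos: [567.3, -94.2, 126.7]
tcp_rot: [-3.141, -0.002, -0.213]
contact_force: [-0.2, 1.2, 0.1]
opening: 0.0
```

```bash
python3 st.py; python3 w.py w5
```

```text
t 9.1 fix [   2.1 -195.9  126.7] rot [-3.141e+00 -2.000e-03 -2.130e-01] yaw rel 0.002 F [-0.4  1.1  0.1] q [-0.17  0.4   1.83  0.    0.91  1.62] op 0.0
```

View pics/w5.png

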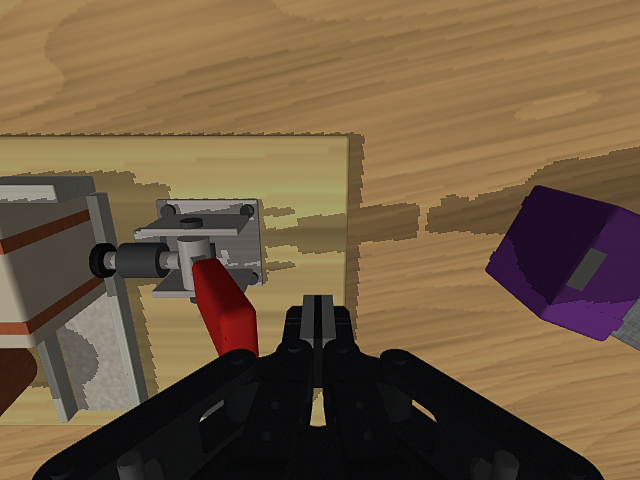

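Request:
{"name": "jog_arm", "arguments": {"increments": "0 -0.4 0 0 0 0 -1; 0 -0.4 0 0 0 0 -1; 0 -0.4 -0.2 0 0 0 -1; 0 -0.4 -0.2 0 0 0 -1; 0 -0.4 -0.2 0 0 0 -1; 0 -0.4 -0.2 0 0 0 -1; 0 -0.4 -0.2 0 0 0 -1; 0 0 0 0 0 0 -1"}}

```text
clock: 9.95
eef_pos: [572.3, -68.0, 135.7]
tcp_rot: [3.141, -0.0, -0.214]
contact_force: [-1.4, -4.6, 2.2]
opening: -0.0
```

```bash
python3 st.py; python3 w.py w6
```

```text
t 9.95 fix [   1.4 -169.3  135.7] rot [ 3.141 -0.    -0.214] yaw rel 0.001 F [-0.3 -4.8  2.2] q [-0.12  0.39  1.82 -0.    0.93  1.66] op -0.0
```

View pics/w6.png

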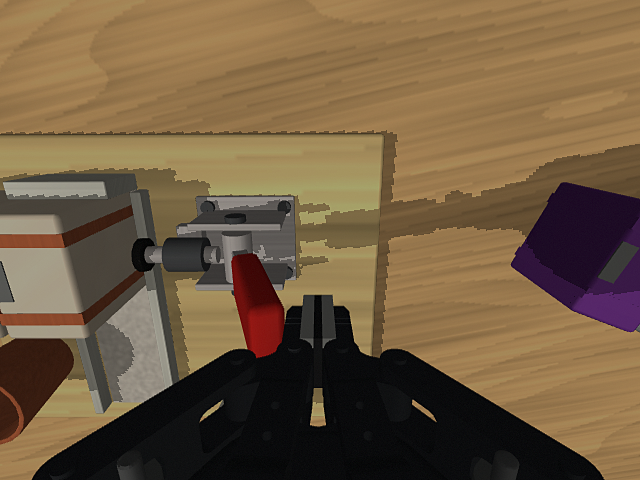

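Request:
{"name": "jog_arm", "arguments": {"increments": "0 -0.4 -0.15 0 0 0 -1; 0 -0.4 -0.15 0 0 0 -1; 0 -0.4 -0.15 0 0 0 -1; 0 -0.4 -0.1 0 0 0 -1; 0 -0.4 -0.1 0 0 0 -1; 0 -0.4 -0.1 0 0 0 -1; 0 -0.4 -0.05 0 0 0 -1; 0 -0.3 0 0 0 0 -1"}}

```text
clock: 10.8
eef_pos: [579.1, -37.0, 143.3]
tcp_rot: [-3.141, -0.0, -0.214]
contact_force: [-0.1, -1.1, 0.5]
opening: 0.002
```

```bash
python3 st.py; python3 w.py w7
```

```text
t 10.8 fix [   1.4 -137.6  143.3] rot [-3.141 -0.    -0.214] yaw rel 0.001 F [ 0.2 -1.1  0.5] q [-0.07  0.38  1.81  0.    0.95  1.72] op 0.0
```

View pics/w7.png

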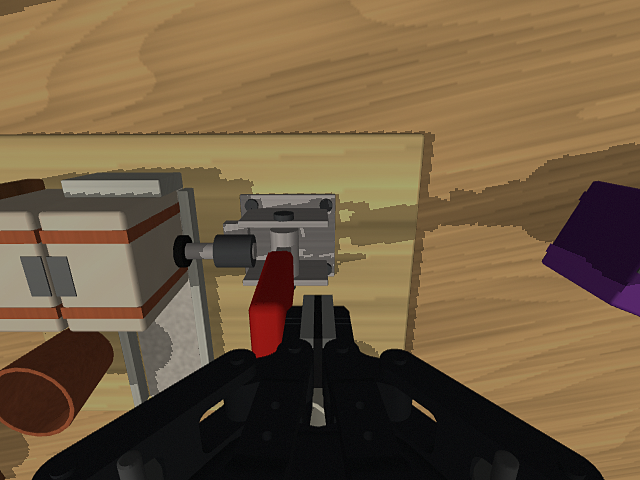

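Nearly upright; force is dropping. Go a little further.

Request:
{"name": "jog_arm", "arguments": {"increments": "0 -0.3 0 0 0 0 -1; 0 -0.3 0 0 0 0 -1; 0 -0.3 0 0 0 0 -1; 0 -0.3 0 0 0 0 -1; 0 -0.3 0 0 0 0 -1; 0 0 0 0 0 0 -1; 0 0 0 0 0 0 -1; 0 0 0 0 0 0 -1"}}

```text
clock: 11.65
eef_pos: [582.0, -23.1, 143.3]
tcp_rot: [3.142, 0.0, -0.214]
contact_force: [-0.2, -0.6, 0.4]
opening: -0.0
```

```bash
python3 st.py; python3 w.py w8
```

```text
t 11.65 fix [   1.3 -123.3  143.3] rot [ 3.142  0.    -0.214] yaw rel 0.001 F [-0.1 -0.6  0.4] q [-0.04  0.39  1.8  -0.    0.95  1.74] op -0.0
```

View pics/w8.png

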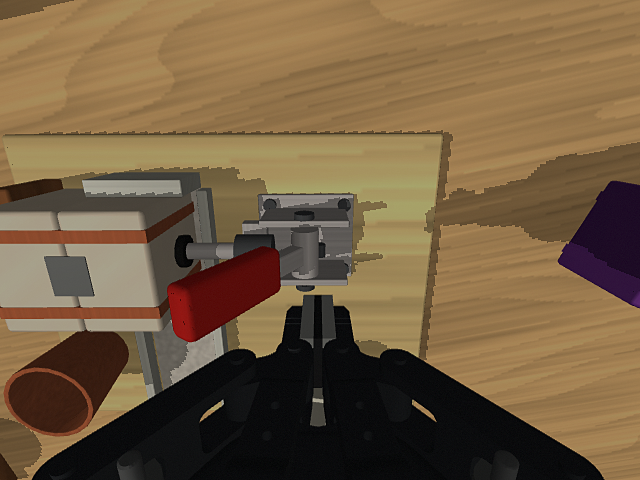

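Request:
{"name": "jog_arm", "arguments": {"increments": "0 1 0 0 0 0 -1; 0 2 -1 0 0 0 -1; 0 2 -3 0 0 0 -1; 0 0 -4 0 0 0 -1; -2 0 -4 0 0 0 -1; -4 0 0 0 0 0 -1; -4 0 0 0 0 0 -1; -4 0 0 0 0 0 -1"}}

```text
clock: 12.5
eef_pos: [433.0, -42.5, 263.4]
tcp_rot: [3.142, -0.0, -0.215]
contact_force: [-0.5, 0.0, -0.2]
opening: 0.002
```

```bash
python3 st.py; python3 w.py w9
python3 - <<'E'
from rig import r
import cv2
im=r.grab_frame("side")[:,:,::-1]; cv2.imwrite("pics/s9.png",cv2.resize(im[140:420,180:420],None,fx=2.1,fy=2.1,interpolation=cv2.INTER_CUBIC))
E
```

```text
t 12.5 fix [-140.2 -174.1  263.4] rot [ 3.142 -0.    -0.215] yaw rel 0.001 F [-0.5 -0.1 -0.2] q [-0.1   0.01  1.98 -0.    1.15  1.68] op 0.0
```

View pics/w9.png

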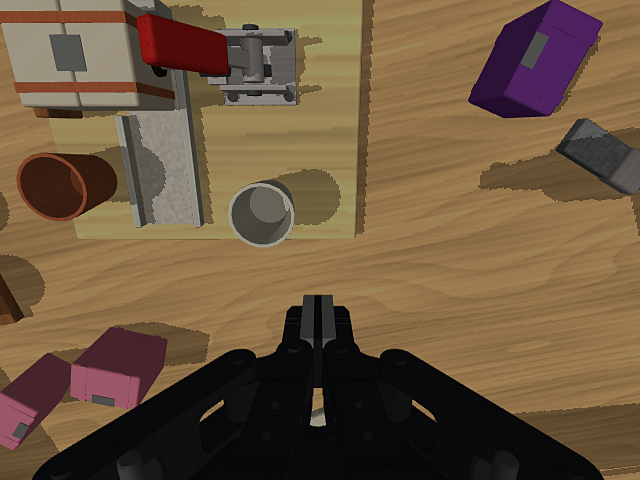

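View pics/s9.png

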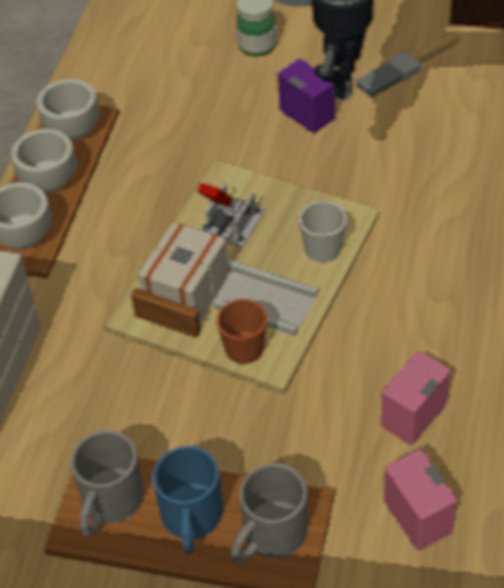

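Request:
{"name": "jog_arm", "arguments": {"increments": "1.5 -3.5 0 0 0 0 -1; 1.5 -3.5 0 0 0 0 -1; 1.5 -3.5 0 0 0 0 -1; 1.5 -3.5 0 0 0 0 -1; 1.5 -3.5 0 0 0 0 -1; 0 0 0 0 0 0 -1; 0 0 0 0 0 0 -1; 0 0 0 0 0 0 -1"}}

```text
clock: 13.4
eef_pos: [544.7, 111.9, 263.0]
tcp_rot: [3.141, 0.001, -0.215]
contact_force: [0.4, -0.6, 0.6]
opening: 0.003
```

```bash
python3 st.py; python3 w.py w10
python3 - <<'E'
import cv2
a=cv2.imread("pics/w10.png")[20:230,190:420]; cv2.imwrite("pics/w10c.png",cv2.resize(a,None,fx=2.8,fy=2.8,interpolation=cv2.INTER_CUBIC))
E
```

```text
t 13.4 fix [-64.1   0.6 263. ] rot [ 3.141e+00  1.000e-03 -2.150e-01] yaw rel 0.001 F [ 0.5 -0.5  0.6] q [ 0.2   0.22  1.75 -0.    1.18  1.99] op 0.0
```

View pics/w10c.png

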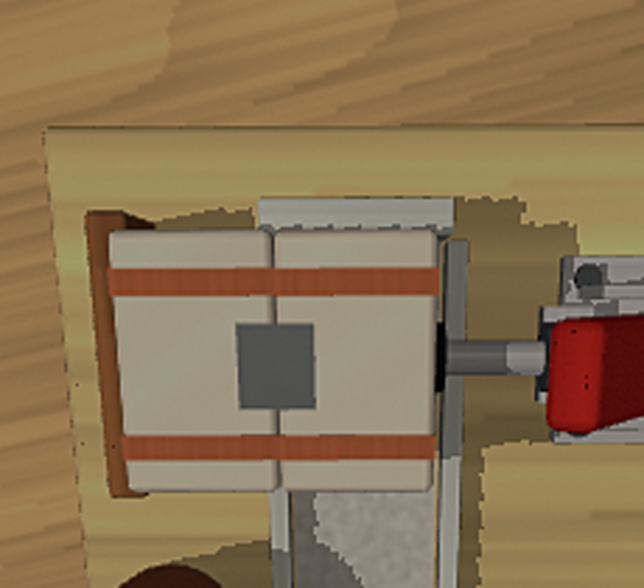

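The halves are flush in x, with edges at crop rows 231 and 489. The loose half is against the stop and its pad marking lines up with the fixed half's. The plunger presses on it, the lever is locked, and the arm is clear.

```bash
python3 -c "
from rig import r
print(r.sign_off())"
```

```text
the job is handed in; nothing more can be done
None
```

The mould is ready for casting: the loose half is home against the end stop and the clamp lever is locked. I handed the job in at about 13.4 s of the 48 s.

- **Loose half:** I slid it along the channel with the shut fingers, pushing low on its -x face. I stopped when the resistance rose to about 11 N at the stop.
- **Lever:** I pushed it over along its arc with about 5 N at the readings I took. Just past upright it snapped into lock.

**Last checks:**
- **Halves:** the last wrist picture shows them closed together and flush at both ends, with the loose half on the stop.
- **Clamp:** the plunger is on the loose half, and the lever leans to the locked side.
- **Bystanders:** both cups and all three mugs stand where they were. I only glimpsed the jar and brush in the last side picture, where they looked undisturbed.
- **Robot:** it touches nothing, with force readings at noise level.

**Disagreement:** the first fixture positions from the top and side cameras differed by about 7 mm. I used the wrist camera's fix instead, and it matched the fixture features to within a few millimetres.

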